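# Hang the gabled clay sample on the drying rail

### The job

Three small hanging carriers with clay samples stand on the bench. Take the one whose sample is shaped like a little house with a pitched roof, hook it over the free end of the steel rail, slide it along the rail until it is level with the pointed wooden marker, and leave it hanging there by itself. Leave the other two carriers where they stand.

Things in the scene. Friction and masses are not known exactly. Their poses are not given: they have to be found in the camera images.
- gable_grip (a point): Carrier to hang, rigid, 0.4 kg: centre of its wooden handle, a block 20 (x) by 30 (y) by 55 mm tall (24 mm above, 31 below this point, steel right under it). Axes: z up, x where its sample looks. It stands on a ledge 70 (x) by 90 (y) by 10 mm, underside 185 mm below here. On the ledge is a clay house, 40 by 64 mm, ridge along x, top 113 mm below here; behind it (-x) a plywood panel.
- gable_hook (a point): Same carrier, same axes: where the rail's axis lies when it hangs, 44 mm below the handle's centre; it hangs upright, balanced. Steel hook up to 26 mm wide (y): two legs, inner faces 42 mm apart in x, under a shallow roof peaking 9 mm above here. The front leg ends 55 mm below here, 14 mm above the clay roof's ridge: too narrow for the rail, so the rail must enter along y, from either end.
- rail_end (a point): Fixed level steel rail, a round bar 16 mm thick and 280 mm long, 185 mm above the bench, held by a 30 mm square post at the far end only (post top 195 mm above the bench). The point: on the bar's axis at the free end. y runs along the bar to the post, x level across it away from the robot, z up. A grey base board 15 mm thick, 110 mm wide lies below.
- marker_tip (a point): Tip of the fixed pointed wooden marker, a post 20 mm wide, 110 mm tall on a 50 mm square foot, standing 90 mm beyond the rail (+x side); axes parallel to the rail's. The middle of the carrier belongs level with it, measured along the rail (y). It is 90 to 195 mm from the rail's free end.
- block_grip (a point): Bystander: a like carrier with a plain flat-topped rectangular block as sample; centre of its handle.
- drum_grip (a point): Bystander: a like carrier with an upright cylinder as sample; centre of its handle.
Mind the look-alikes: they are no part of the job. What is shaped like the part that bears gable_grip but orange or pink is not meant.

How it is judged:
On the way:
1. the house carrier is hooked on the rail, short of the marker (x of gable_hook in the frame of rail_end between -0.02 and 0.02 m and z of gable_hook in the frame of rail_end between -0.013 and 0.03 m and y of gable_hook in the frame of rail_end above 0 m and y of gable_hook in the frame of marker_tip below -0.02 m), for 0.05 s.
At the end, for the whole second after the job is handed in: The house carrier hangs on the rail (the hook's seat within 20 mm across and 10 mm in height of the rail's axis), within 15 mm of the marker along the rail and within 15 degrees of upright; the other two carriers are within 30 mm of where they stood (x of gable_hook in the frame of rail_end between -0.02 and 0.02 m and z of gable_hook in the frame of rail_end between -0.01 and 0.01 m and y of gable_hook in the frame of marker_tip between -0.015 and 0.015 m and angle between gable_hook's own z axis and vertical below 0.26 rad and distance of each of block_grip, drum_grip from where it was at the start of the episode below 0.03 m); the robot touches nothing.
It fails at once if another carrier is moved by more than 30 mm (distance of any of block_grip, drum_grip from where it was at the start of the episode above 0.03 m).
It also fails if it takes over 42 s, if anything falls off the work surface, if the arm or the gripper's body presses on something with over 40 N, if the wrist force passes 120 N, or if a joint passes its speed limit or range.

### The arm

A 6-joint arm with a two-finger parallel gripper is mounted at the origin on the work surface. World frame = base frame: x ahead of the robot, y to its left, z up, the work surface at z = 0. Lengths are in m, angles in rad, forces in N, time in s.
With the tool pointing down it reaches from about 0.325 to 0.9 m from the base axis. Payload 6.1 kg.
Tool frame: the origin (TCP) lies midway between the tips of the shut fingers; the grasp point (between the pads) lies 19 mm behind it; z points along the fingers, y is the line along which they close (so a half turn about z gives the same grasp; the last joint's range is limited). The gripper opens to 85 mm and grips with 20 to 120 N. Pads are 22 mm wide; open, the fingers measure 114 mm over their backs; the gripper's body (76 mm by 85 mm) begins 54 mm behind the grasp point. The pads swing forward as they close: fully open they stand 13 mm farther back than shut.
Start: joints at [1.165, 0.22, 1.526, -0, 1.395, -0.126], TCP at [0.173, 0.601, 0.231] pointing down, gripper open.
Joint ranges: [-2.98, 2.98], [-0.91, 2.08], [0.09, 2.57], [-1.24, 4.39], [0.2, 2.65], [-2.68, 2.68]. Speed limits (rad/s): [2.57, 2.57, 3.01, 3.14, 3.14, 3.14].

### API

Orientations are given as a unit quaternion [x, y, z, w].
In Python, from cell import readout, viewer, robot gives the robot as it stands. The module is installed in compiled form; this text tells all that it offers.
- The arm moves only by the tool arm_command, never from a script. Its argument "series" is a list that holds one entry, the list of rows, each a list of 7 numbers: the closure in counts, from 0 (fully open) to 255 (shut), then the shift along the tool's x, y, z normalised to -1 to 1, where 1 is 0.03 m, then the turn, a rotation vector about the tool's x, y, z normalised to -1 to 1, where 1 is 5 degrees. A call has 1 to 5 rows; each row shifts and turns the commanded pose from where the row before left it, along the tool's axes as they then stand; what a row does not reach is not made up. A row lasts 1/12 s, in which the tool goes at most 41.7 mm and 7.16 degrees, less where a joint would pass 70% of its speed; a pose out of reach is approached as far as the arm can. A call with a number of a shift or a turn outside -1 to 1 is refused whole. A call with a gripper value outside its range is refused whole. The fingers move at their own pace and stop on an object; the grip force is fixed at half the most. Time passes only in rows, so rows that do not move let the fingers close. It gives the time, the measured TCP pose, the force, the opening and the grip force at its end, in the units of the state.
- readout.state(): the state, without advancing time (a new reading comes with each control period).
- viewer.grab_frame(name): name is "scene" or "top" or "wrist"; returns (picture, depth): 400x640x3 uint8, red, green, blue; 400x640 float32, m along the optical axis (not along the pixel's ray), 0 where there is no reading.
- viewer.camera_model(name): a dict with "mtx" (3x3 intrinsics, pixels), "rvec" (rotation vector, rad) and "tvec" (3), from world to camera coordinates, as OpenCV has them; the wrist camera has in their place "T_tool_cam" (4x4, takes a point from camera to tool coordinates, whose origin is the TCP and whose axes are the flange's). Camera axes: x right, y down, z forward; pixel columns grow to the right and rows downward; lengths in m; the calibration is good to about 2 mm. A picture is of the moment at which its call begins: read the wrist's pose just before it. camera_model takes no time and is no camera call.
- robot.finish_job(): hands the job in; it is judged then, once.
The state is a dict: "t": time; "joint_positions": joint angles; "qvel": joint speeds; "joint_torque": joint torques, N m; "ee_pos": TCP position; "tool_rot": TCP orientation; "contact_force": force on the tool from outside, world axes, zero at the start; "ft_torque": the same for the moment, N m; "gripper_width": finger opening in m; "gripper_force": force on a finger pad.
Only numpy, scipy, OpenCV 4.12 (cv2) and the standard library are available. Lean on these libraries where they do the work, as an engineer would, in place of code of your own. Each camera call takes 0.05 s, during which the arm holds its last target. There are 200 camera calls.

## Working session

There is one attempt and no reset: what is moved stays moved. The work goes in short steps, Python scripts to look and compute and a tool call to move; the robot and the scene stay as the last step left them, time stands still between calls to the robot, and variables do not carry over. Pictures are saved under pics/ and viewed, at most 10 in all, crops included, and the job is handed in when it is done.

Besides the shell and the picture viewer there is one more tool, called after "Emit:" in YAML: its name, and indented under it one key for each argument. arm_command: Moves the arm, as the interface text tells. Scaled input: -1 to 1 covers 0.03 m each way for a shift and 5 degrees each way for a turn. Its arguments: {"type":"object","properties":{"series":{"type":"array","items":{"type":"array","items":{"type":"array","items":{"type":"number"}}}}},"required":["series"]}

```bash
mkdir -p pics; cat > h.py <<'E'
import numpy as np, cv2
from cell import readout, viewer, robot
from scipy.spatial.transform import Rotation as R
def grab(n):
    s=readout.state(); im,d=viewer.grab_frame(n); m=viewer.camera_model(n)
    K=np.array(m["mtx"]).reshape(3,3)
    if "rvec" in m:
        Rc=R.from_rotvec(np.ravel(m["rvec"])).as_matrix(); t=np.ravel(m["tvec"])
        T=np.eye(4); T[:3,:3]=Rc.T; T[:3,3]=-Rc.T@t
    else:
        T=np.eye(4); T[:3,:3]=R.from_quat(s["tool_rot"]).as_matrix(); T[:3,3]=s["ee_pos"]
        T=T@np.array(m["T_tool_cam"])
    return im,d,K,T
def cloud(d,K,T):
    v,u=np.mgrid[:d.shape[0],:d.shape[1]]
    p=np.stack([(u-K[0,2])/K[0,0]*d,(v-K[1,2])/K[1,1]*d,d],-1)
    return p@T[:3,:3].T+T[:3,3]
E
python3 - <<'E'
from h import *
s=readout.state(); print(s)
for n in("scene","top"):
    im,d,K,T=grab(n); cv2.imwrite(f"pics/{n}0.png",im[...,::-1]); np.savez(f"{n}0.npz",im=im,d=d,K=K,T=T); print(n,T.round(3).tolist(),K.round(1).tolist(),(d>0).mean())
E
```

```text
{'t': 0.0, 'joint_positions': array([ 1.16492119e+00,  2.21211797e-01,  1.52763586e+00, -6.06450171e-06,
        1.39469756e+00, -1.26105670e-01]), 'qvel': array([ 0.00155361,  0.00107096, -0.00162945, -0.00078675,  0.00089701,
       -0.00103166]), 'joint_torque': array([-1.83848293e-03, -4.96905720e+01, -3.89386582e+01, -3.64357293e-04,
        1.11382300e-02, -2.45306751e-05]), 'ee_pos': array([0.1723482 , 0.60012762, 0.23019502]), 'tool_rot': array([ 1.39428379e-01,  9.90231677e-01, -9.42737186e-04, -2.53751519e-04]), 'contact_force': array([-0.67648671, -0.09367217,  0.22454903]), 'ft_torque': array([0.03696011, 0.00367229, 0.00741241]), 'gripper_force': 0.0, 'gripper_width': 0.08511923730855724}
scene [[-0.463, 0.753, -0.467, 1.094], [0.886, 0.402, -0.231, 0.139], [0.014, -0.521, -0.854, 1.177], [0.0, 0.0, 0.0, 1.0]] [[398.8, 0.0, 321.6], [0.0, 398.8, 199.6], [0.0, 0.0, 1.0]] 0.99610546875
top [[-0.005, -0.993, 0.114, 0.386], [-1.0, 0.005, 0.0, -0.156], [-0.001, -0.114, -0.993, 1.376], [0.0, 0.0, 0.0, 1.0]] [[424.9, 0.0, 326.6], [0.0, 424.9, 199.5], [0.0, 0.0, 1.0]] 0.99616015625
```

View pics/scene0.png

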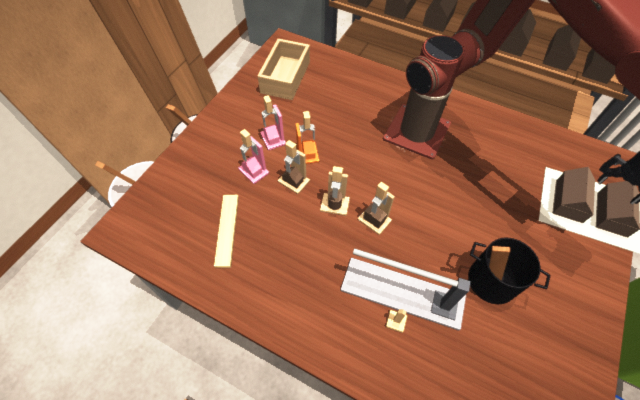

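View pics/top0.png

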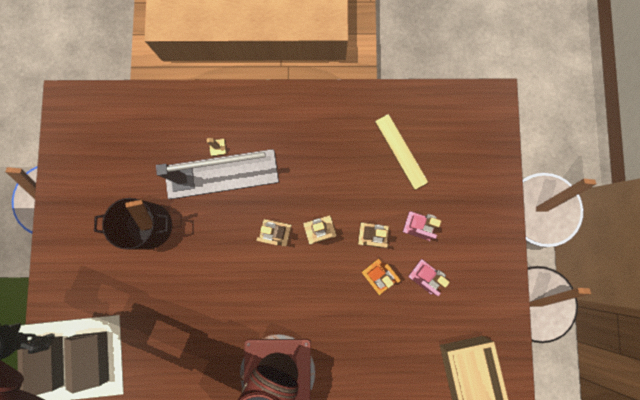

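The scene view shows three natural-wood carriers near (293,168), (337,190) and (378,207), with pink and orange decoys to the left. The rail runs from (353,255) to its post at (455,292), and the marker is at (398,318). In the top view the carriers are at (275,232), (319,229) and (374,234). I'll enlarge them to tell the samples apart.

```bash
python3 - <<'E'
from h import *
a=np.load("scene0.npz"); b=np.load("top0.npz")
A=cv2.resize(a["im"][135:240,270:405],(800,600)[:1]+(420,),interpolation=cv2.INTER_CUBIC)
B=cv2.resize(b["im"][210:255,250:400],(800,180),interpolation=cv2.INTER_CUBIC)
cv2.imwrite("pics/crop1.png",np.vstack([A[:420],B])[...,::-1])
E
```

```text
(no output)
```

View pics/crop1.png

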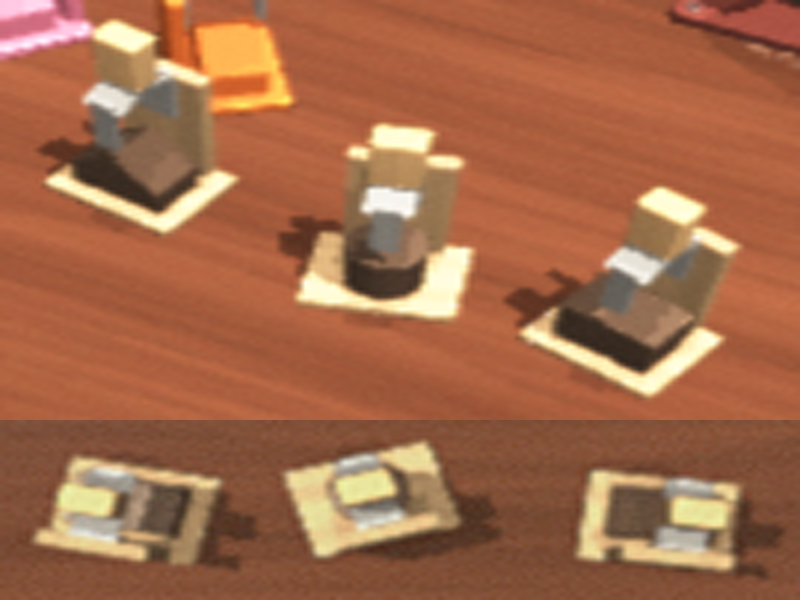

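The crop shows the house (pitched roof) on the left carrier in the scene view, which is (374,234) in the top view. The drum is in the middle and the block on the right. Next I'll measure poses from depth.

```bash
python3 - <<'E'
from h import *
def rect(p):
    (c,sz,an)=cv2.minAreaRect((p[:,:2]*1000).astype(np.float32)); return np.round(c,1),np.round(sz,1),round(an,1)
C={}
for n in("scene","top"):
    z=np.load(n+"0.npz"); C[n]=(cloud(z["d"],z["K"],z["T"]),z["im"])
    P,im=C[n]
    ins=(P[...,0]>0.2)&(P[...,0]<0.9)&(P[...,1]>-0.4)&(P[...,1]<0.5)
    print(n,"table z",np.median(P[...,2][ins]).round(4))
    # handle tops
    m=(ins&(P[...,2]>0.197)&(P[...,2]<0.22)).astype(np.uint8)
    k,l,st,ce=cv2.connectedComponentsWithStats(m)
    for i in range(1,k):
        if st[i,4]<12: continue
        q=P[l==i]; q=q[q[:,2]>np.median(q[:,2])-.006]
        print(" top",ce[i].round(),st[i,4],q.mean(0).round(4),rect(q),im[l==i].mean(0).round())
    # ledges
    hsv=cv2.cvtColor(im,cv2.COLOR_RGB2HSV)
    m=(ins&(P[...,2]>0.005)&(P[...,2]<0.0145)&(P[...,0]<.62)).astype(np.uint8)
    k,l,st,ce=cv2.connectedComponentsWithStats(m)
    for i in range(1,k):
        if st[i,4]<60: continue
        q=P[l==i]; print(" ledge",ce[i].round(),st[i,4],q.mean(0).round(4),rect(q))
    # rail
    m=(ins&(P[...,2]>0.172)&(P[...,2]<0.2)&(P[...,0]>.55)).astype(np.uint8)
    k,l,st,ce=cv2.connectedComponentsWithStats(m)
    for i in range(1,k):
        if st[i,4]<40: continue
        q=P[l==i]; print(" rail",ce[i].round(),st[i,:].tolist(),q.mean(0).round(4),q.max(0).round(4),rect(q))
    m=(ins&(P[...,2]>0.095)&(P[...,2]<0.12)&(P[...,0]>.65)).astype(np.uint8)
    k,l,st,ce=cv2.connectedComponentsWithStats(m)
    for i in range(1,k):
        if st[i,4]<5: continue
        q=P[l==i]; print(" marker",ce[i].round(),st[i,:].tolist(),q.mean(0).round(4),q[q[:,2].argmax()].round(4))
E
```

```text
scene table z 0.0026
 top [306. 115.] 57 [ 0.2999 -0.3179  0.2092] (array([ 299.6, -317.3]), array([33.3, 19.9]), 40.9) [237. 219. 168.]
 top [290. 145.] 73 [ 0.4312 -0.302   0.2089] (array([ 429.5, -303.1]), array([29.9, 21. ]), 82.1) [231. 211. 161.]
 top [337. 170.] 75 [ 0.449  -0.1303  0.2088] (array([ 447.6, -130.7]), array([21.6, 28.9]), 17.5) [239. 220. 170.]
 top [382. 187.] 85 [0.4405 0.0129 0.209 ] (array([439.4,  12.9]), array([28.9, 21.1]), 78.7) [231. 211. 162.]
 top [498. 257.] 54 [0.5034 0.3676 0.2123] (array([502.6, 369.9]), array([11.8, 46. ]), 4.8) [96. 60. 36.]
 top [463. 284.] 61 [0.6104 0.312  0.1982] (array([610.4, 312.2]), array([28.6, 28.3]), 16.4) [146. 142. 143.]
 ledge [314. 156.] 78 [ 0.3029 -0.2893  0.0099] (array([ 288.4, -303.9]), array([99.6, 47.6]), 31.2)
 ledge [294. 184.] 166 [ 0.4446 -0.2912  0.0104] (array([ 428.6, -304.7]), array([96.4, 72.4]), 82.6)
 ledge [335. 205.] 257 [ 0.4532 -0.1273  0.0106] (array([ 442.4, -127.1]), array([ 81.9, 101.2]), 18.5)
 ledge [375. 224.] 184 [0.4566 0.0225 0.0105] (array([437.8,  13.9]), array([92.2, 79. ]), 79.3
[... 1143 characters left out ...]
68 -0.0127  0.009 ] (array([435.6,   2.9]), array([70.4, 70.3]), 78.5)
 ledge [309. 232.] 127 [ 0.4381 -0.0994  0.0092] (array([ 437.2, -102.7]), array([69.4, 29.5]), 17.1)
 ledge [130. 234.] 65 [0.4336 0.4774 0.0087] (array([433.1, 475.3]), array([81.8, 22.9]), 36.3)
 ledge [363. 233.] 121 [ 0.4341 -0.2727  0.0086] (array([ 430.3, -280.4]), array([45.8, 71. ]), 81.3)
 ledge [373. 275.] 205 [ 0.2991 -0.3026  0.0088] (array([ 295.8, -318.3]), array([90.1, 70.6]), 38.0)
 rail [205. 163.] [156, 152, 110, 24, 682] [0.6274 0.1891 0.1899] [0.6601 0.3263 0.1989] (array([633.3, 174.7]), array([ 30.8, 311.1]), 9.7)
 marker [210. 140.] [207, 138, 7, 5, 32] [0.717  0.2012 0.1027] [0.715  0.2046 0.1111]
```

```bash
python3 - <<'E'
from h import *
for n in("scene","top"):
    z=np.load(n+"0.npz"); P=cloud(z["d"],z["K"],z["T"]).reshape(-1,3)
    q=P[(P[:,2]>.184)&(P[:,2]<.2)&(P[:,0]>.58)&(P[:,0]<.7)&(P[:,1]>-.05)&(P[:,1]<.285)]
    vx,vy,x0,y0=cv2.fitLine((q[:,:2]).astype(np.float32),cv2.DIST_HUBER,0,.001,.001).ravel()
    u=np.array([vx,vy])*np.sign(vy); s=(q[:,:2]-[x0,y0])@u; e=np.array([x0,y0])+u*s.min()
    print(n,"rail yaw",np.degrees(np.arctan2(-u[0],u[1])).round(2),"end",e.round(4),"len",np.ptp(s).round(3),"z",np.percentile(q[:,2],[50,95]).round(4))
    # post
    p=P[(P[:,2]>.19)&(P[:,0]>.58)&(P[:,0]<.65)&(P[:,1]>.29)&(P[:,1]<.34)]
    print(" post",p.min(0).round(3),p.max(0).round(3),((p[:,:2]-e)@u).max().round(4))
    m=P[(P[:,2]>.06)&(P[:,2]<.12)&(P[:,0]>.69)&(P[:,0]<.75)&(P[:,1]>.17)&(P[:,1]<.24)]
    for lo,hi in((.06,.09),(.09,.1),(.1,.105),(.105,.12)):
        k=m[(m[:,2]>lo)&(m[:,2]<hi)]; print(" marker",lo,len(k),k.mean(0).round(4), "along",((k[:,:2]-e)@u).mean().round(4))
    # house carrier in local frame
    a=np.radians(-8); c=np.array([.429,-.3035]); l=P-np.r_[c,0]; X=l[:,0]*np.cos(a)+l[:,1]*np.sin(a); Y=-l[:,0]*np.sin(a)+l[:,1]*np.cos(a)
    for lo,hi in((.004,.016),(.05,.07),(.07,.1),(.1,.13),(.13,.155),(.155,.175),(.175,.2),(.2,.22)):
        k=(abs(X)<.06)&(abs(Y)<.06)&(P[:,2]>lo)&(P[:,2]<hi)
        if k.sum(): print("  ",lo,k.sum(),"X",X[k].min().round(3),X[k].max().round(3),"Y",Y[k].min().round(3),Y[k].max().round(3))
    b=P[(P[:,0]>.55)&(P[:,0]<.85)&(P[:,1]>-.5)&(P[:,1]<-.1)]; print(" board z",np.percentile(b[:,2],99).round(4))
E
```

```text
scene rail yaw 8.54 end [0.6573 0.0221] len 0.266 z [0.1928 0.197 ]
 post [0.596 0.291 0.19 ] [0.629 0.329 0.202] 0.3086
 marker 0.06 28 [0.7235 0.2032 0.0748] along 0.1693
 marker 0.09 13 [0.7235 0.2047 0.0954] along 0.1708
 marker 0.1 11 [0.7194 0.2042 0.1024] along 0.1709
 marker 0.105 27 [0.7189 0.2034 0.109 ] along 0.1702
   0.004 228 X -0.057 0.06 Y -0.058 0.06
   0.05 165 X -0.035 0.026 Y -0.027 0.031
   0.07 85 X -0.034 0.026 Y -0.021 0.032
   0.1 82 X -0.035 0.027 Y -0.01 0.031
   0.13 112 X -0.037 0.027 Y -0.013 0.03
   0.155 40 X -0.011 0.011 Y -0.012 0.016
   0.175 46 X -0.005 0.012 Y -0.013 0.016
   0.2 67 X -0.01 0.011 Y -0.014 0.015
 board z 0.0217
top rail yaw 8.56 end [0.6529 0.0201] len 0.268 z [0.1901 0.1943]
 post [0.595 0.29  0.19 ] [0.625 0.326 0.2  ] 0.3093
 marker 0.06 27 [0.7142 0.2    0.0743] along 0.1688
 marker 0.09 9 [0.7157 0.1988 0.0976] along 0.1674
 marker 0.1 13 [0.7174 0.2018 0.102 ] along 0.1701
 marker 0.105 11 [0.7172 0.2017 0.1069] along 0.17
   0.004 216 X -0.06 0.059 Y -0.06 0.059
   0.05 73 X -0.037 0.021 Y -0.008 0.029
   0.07 6 X -0.037 -0.005 Y -0.009 0.03
   0.1 9 X -0.037 -0.025 Y -0.01 0.029
   0.13 160 X -0.037 0.024 Y -0.031 0.029
   0.155 7 X -0.011 0.006 Y -0.01 0.014
   0.175 10 X -0.012 0.004 Y -0.013 0.015
   0.2 80 X -0.011 0.008 Y -0.016 0.014
 board z 0.0207
```

Emit:
arm_command:
  series:
    - [[0, 0, 0, -1, 0, 0, 1], [0, 0, 0, -1, 0, 0, 1], [0, 0, 0, -1, 0, 0, 1], [0, 0, 0, -1, 0, 0, 1], [0, 0, 0, 0, 0, 0, 1]]

```text
t: 0.52
ee_pos: [0.1734, 0.6027, 0.359]
tool_rot: [0.352, 0.936, 0.005, 0.0]
contact_force: [-0.6, 0.4, 1.4]
gripper_width: 0.0851
gripper_force: 0.0
```

Emit:
arm_command:
  series:
    - [[0, 0, 0, 0, 0, 0, 1], [0, 0, 0, 0, 0, 0, 1], [0, 0, 0, 0, 0, 0, 1], [0, 0, 0, 0, 0, 0, 1], [0, 0, 0, 0, 0, 0, 1]]

```text
t: 0.93
ee_pos: [0.1725, 0.6005, 0.3506]
tool_rot: [0.547, 0.837, -0.001, 0.0]
contact_force: [-0.3, -0.4, -0.3]
gripper_width: 0.0851
gripper_force: 0.0
```

Emit:
arm_command:
  series:
    - [[0, 0, 0, 0, 0, 0, 1], [0, 0, 0, 0, 0, 0, 1], [0, 0, 0, 0, 0, 0, 1], [0, 0, 0, 0, 0, 0, 1], [0, 0, 0, 0, 0, 0, 1]]

```text
t: 1.35
ee_pos: [0.1725, 0.6005, 0.3506]
tool_rot: [0.715, 0.699, -0.001, 0.0]
contact_force: [-1.0, 0.3, -0.1]
gripper_width: 0.0853
gripper_force: 0.0
```

Emit:
arm_command:
  series:
    - [[0, 0, 0, 0, 0, 0, 1], [0, 0, 0, 0, 0, 0, 0.4], [0, -0.5, 0.8, 0, 0, 0, 0], [0, -0.8, 0.8, 0, 0, 0, 0], [0, -0.8, 0.8, 0, 0, 0, 0]]

```text
t: 1.77
ee_pos: [0.2352, 0.5274, 0.3502]
tool_rot: [0.754, 0.656, -0.001, 0.0]
contact_force: [-0.6, -0.3, -0.2]
gripper_width: 0.085
gripper_force: 0.0
```

```bash
cat >> h.py <<'E'
def go(p,yaw,q=True):
    "remaining move in units: shift tool xyz, turn tool z; yaw deg = direction of tool y"
    s=readout.state(); M=R.from_quat(s["tool_rot"]).as_matrix(); d=M.T@(np.array(p)-s["ee_pos"])/.03
    y=np.radians(yaw); c,n=np.cos(y),np.sin(y); G=np.array([[-n,c,0],[c,n,0],[0,0,-1.]]).T
    r=R.from_matrix(M.T@G).as_rotvec()
    print("t",round(s["t"],2),"ee",s["ee_pos"].round(4),"j",s["joint_positions"].round(2),"w",round(s["gripper_width"],4),"gf",round(s["gripper_force"],1),"F",s["contact_force"].round(1))
    print("shift",d.round(2),"turn",(np.degrees(r)/5).round(2))
E
python3 -c "
from h import *
go((.4287,-.3034,.30),-8)"
```

```text
t 1.77 ee [0.2352 0.5274 0.3502] j [ 1.01  0.06  1.49 -0.    1.6   1.15] w 0.085 gf 0.0 F [-0.6 -0.3 -0.2]
shift [-26.54  10.21   1.71] turn [-0.01  0.02  0.01]
```

Emit:
arm_command:
  series:
    - [[0, -0.9, 0.8, 0, 0, 0, 0], [0, -0.9, 0.8, 0, 0, 0, 0], [0, -0.9, 0.8, 0, 0, 0, 0], [0, -0.9, 0.8, 0, 0, 0, 0], [0, -0.9, 0.8, 0, 0, 0, 0]]

```text
t: 2.18
ee_pos: [0.3354, 0.3762, 0.3509]
tool_rot: [0.755, 0.656, -0.0, 0.0]
contact_force: [-0.3, 0.8, 0.2]
gripper_width: 0.0855
gripper_force: 0.0
```

Emit:
arm_command:
  series:
    - [[0, -0.9, 0.6, 0, 0, 0, 0], [0, -0.9, 0.6, 0, 0, 0, 0], [0, -0.9, 0.5, 0, 0, 0, 0], [0, -0.9, 0.5, 0, 0, 0, 0], [0, -0.9, 0.5, 0, 0, 0, 0]]

```text
t: 2.6
ee_pos: [0.3965, 0.2313, 0.3509]
tool_rot: [0.755, 0.656, -0.0, -0.0]
contact_force: [0.3, 0.1, -0.5]
gripper_width: 0.0856
gripper_force: 0.0
```

Emit:
arm_command:
  series:
    - [[0, -0.9, 0.5, 0, 0, 0, 0], [0, -0.9, 0.5, 0, 0, 0, 0], [0, -0.9, 0.5, 0, 0, 0, 0], [0, -0.9, 0.5, 0, 0, 0, 0], [0, -0.9, 0.5, 0, 0, 0, 0]]

```text
t: 3.02
ee_pos: [0.4519, 0.0872, 0.351]
tool_rot: [0.755, 0.656, -0.0, -0.0]
contact_force: [0.2, 0.3, 0.3]
gripper_width: 0.0855
gripper_force: 0.0
```

Emit:
arm_command:
  series:
    - [[0, -0.9, 0.3, 0, 0, 0, 0], [0, -0.9, 0.3, 0, 0, 0, 0], [0, -0.9, 0.3, 0, 0, 0, 0], [0, -0.9, 0, 0, 0, 0, 0], [0, -0.9, 0, 0, 0, 0, 0]]

```text
t: 3.43
ee_pos: [0.4594, -0.0502, 0.3507]
tool_rot: [0.755, 0.656, -0.0, -0.0]
contact_force: [0.2, -0.6, -0.4]
gripper_width: 0.0853
gripper_force: 0.0
```

Emit:
arm_command:
  series:
    - [[0, -0.9, 0, 0.3, 0, 0, 0], [0, -0.9, 0, 0.3, 0, 0, 0], [0, -0.9, 0, 0.3, 0, 0, 0], [0, -0.9, 0, 0.3, 0, 0, 0], [0, -0.9, 0, 0.3, 0, 0, 0]]

```text
t: 3.85
ee_pos: [0.4402, -0.1836, 0.3055]
tool_rot: [0.755, 0.656, -0.0, -0.0]
contact_force: [0.3, -0.2, 0.1]
gripper_width: 0.0852
gripper_force: 0.0
```

```bash
python3 -c "
from h import *
go((.4287,-.3034,.30),-8)
im,d,K,T=grab('wrist'); print(T.round(3)); np.savez('w0.npz',im=im,d=d,K=K,T=T); cv2.imwrite('pics/w0.png',im[...,::-1])"
```

```text
t 3.85 ee [ 0.4402 -0.1836  0.3055] j [-0.56 -0.18  1.8   0.    1.53 -0.42] w 0.0852 gf 0.0 F [ 0.3 -0.2  0.1]
shift [-4.01  0.18  0.18] turn [-0.   -0.   -0.01]
[[ 0.991 -0.131 -0.043  0.452]
 [-0.137 -0.943 -0.302 -0.107]
 [-0.001  0.305 -0.952  0.447]
 [ 0.     0.     0.     1.   ]]
```

Emit:
arm_command:
  series:
    - [[0, -1, 0, 0, 0, 0, 0], [0, -1, 0, 0, 0, 0, 0], [0, -1, 0.2, 0, 0, 0, 0], [0, -1, 0, 0, 0, 0, 0], [0, 0, 0, 0, 0, 0, 0]]

```text
t: 4.32
ee_pos: [0.4288, -0.3062, 0.3055]
tool_rot: [0.756, 0.654, -0.001, -0.0]
contact_force: [-0.2, 0.1, 0.8]
gripper_width: 0.0854
gripper_force: 0.0
```

```bash
python3 -c "
from h import *
go((.4287,-.3034,.30),-8)
im,d,K,T=grab('wrist'); P=cloud(d,K,T); cv2.imwrite('pics/w1.png',im[...,::-1])
m=((P[...,2]>.195)&(P[...,2]<.22)&(abs(P[...,0]-.43)<.04)&(abs(P[...,1]+.303)<.04)); q=P[m]; v,u=np.nonzero(m)
print(len(q),q.mean(0).round(4),cv2.minAreaRect((q[:,:2]*1000).astype(np.float32)),u.min(),u.max(),v.min(),v.max())"
```

```text
t 4.32 ee [ 0.4288 -0.3062  0.3055] j [-0.77 -0.06  1.68 -0.    1.52 -0.62] w 0.0854 gf 0.0 F [-0.2  0.1  0.8]
shift [ 0.09 -0.02  0.18] turn [-0.02  0.02 -0.05]
1124 [ 0.4293 -0.3033  0.2068] ((428.9292297363281, -304.8312072753906), (29.299182891845703, 19.99371337890625), 82.41178894042969) 306 333 174 215
```

View pics/w1.png

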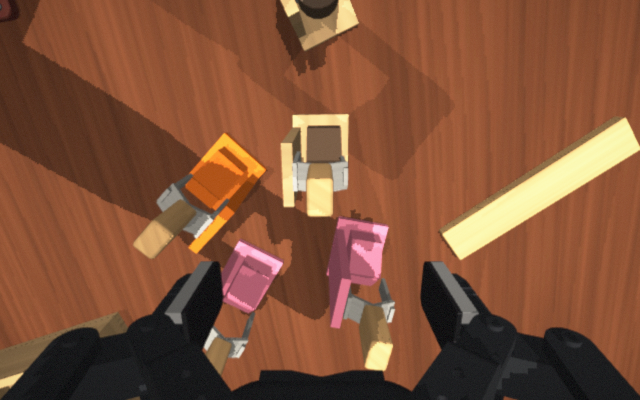

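```bash
python3 -c "
from h import *
z=np.load('scene0.npz'); P=cloud(z['d'],z['K'],z['T']).reshape(-1,3)
for c,a in(((.429,-.304),-7.6),((.4385,.0127),-12)):
    a=np.radians(a); l=P-np.r_[c,0]; X=l[:,0]*np.cos(a)+l[:,1]*np.sin(a); Y=-l[:,0]*np.sin(a)+l[:,1]*np.cos(a)
    for y in np.arange(-.03,.035,.01):
        k=(abs(X)<.015)&(abs(Y-y)<.005)&(P[:,2]>.015)&(P[:,2]<.09); print(round(y,3),k.sum(),np.percentile(P[k,2],80).round(3) if k.sum() else '')
go((.4288,-.304,.170),-7.6)"
```

```text
-0.03 4 0.043
-0.02 4 0.055
-0.01 7 0.064
0.0 19 0.073
0.01 31 0.066
0.02 28 0.057
0.03 47 0.046
-0.03 15 0.064
-0.02 13 0.064
-0.01 7 0.063
0.0 15 0.061
0.01 27 0.064
0.02 25 0.064
0.03 42 0.063
t 4.37 ee [ 0.4292 -0.3039  0.3054] j [-0.77 -0.06  1.68 -0.    1.52 -0.62] w 0.0854 gf 0.0 F [0.8 0.4 0.2]
shift [-0.01 -0.    4.51] turn [-0.02 -0.01 -0.13]
```

The wrist view shows the house carrier's handle at (320,195), its panel to the left, and pink look-alikes below. The depth profile confirms a pitched ridge at 73 mm; the block is flat. I'll descend and grip.

Emit:
arm_command:
  series:
    - [[0, 0, 0, 0.8, 0, 0, -0.1], [0, 0, 0, 0.8, 0, 0, 0], [0, 0, 0, 0.8, 0, 0, 0], [0, 0, 0, 0.8, 0, 0, 0], [0, 0, 0, 0.7, 0, 0, 0]]

```text
t: 4.78
ee_pos: [0.4298, -0.3004, 0.1875]
tool_rot: [0.752, 0.659, 0.0, -0.001]
contact_force: [0.6, 0.2, 0.1]
gripper_width: 0.0852
gripper_force: 0.0
```

Emit:
arm_command:
  series:
    - [[0, 0, 0, 0.6, 0, 0, 0], [0, 0, 0, 0, 0, 0, 0], [60, 0, 0, 0, 0, 0, 0], [120, 0, 0, 0, 0, 0, 0], [180, 0, 0, 0, 0, 0, 0]]

```text
t: 5.2
ee_pos: [0.431, -0.3025, 0.1732]
tool_rot: [0.752, 0.659, 0.0, 0.001]
contact_force: [0.3, -0.7, 0.4]
gripper_width: 0.0516
gripper_force: 0.0
```

Emit:
arm_command:
  series:
    - [[255, 0, 0, 0, 0, 0, 0], [255, 0, 0, 0, 0, 0, 0], [255, 0, 0, 0, 0, 0, 0], [255, 0, 0, 0, 0, 0, 0], [255, 0, 0, 0, 0, 0, 0]]

```text
t: 5.62
ee_pos: [0.4302, -0.3025, 0.1723]
tool_rot: [0.752, 0.659, -0.0, 0.001]
contact_force: [-1.8, 1.2, 6.1]
gripper_width: 0.0192
gripper_force: 60.1
```

```bash
python3 -c "
from h import *
go((.429,-.304,.230),-7.6)"
```

```text
t 5.62 ee [ 0.4302 -0.3025  0.1723] j [-0.76  0.03  1.85 -0.    1.26 -0.63] w 0.0192 gf 60.1 F [-1.8  1.2  6.1]
shift [-0.06 -0.03 -1.92] turn [0.01 0.01 0.01]
```

Emit:
arm_command:
  series:
    - [[255, 0, 0, -0.3, 0, 0, 0], [255, 0, 0, -0.6, 0, 0, 0], [255, 0, 0, -0.6, 0, 0, 0], [255, 0, 0, -0.4, 0, 0, 0], [255, 0, 0, 0, 0, 0, 0]]

```text
t: 6.03
ee_pos: [0.4311, -0.3031, 0.2311]
tool_rot: [0.752, 0.659, 0.0, 0.002]
contact_force: [0.0, -1.1, -4.7]
gripper_width: 0.0197
gripper_force: 59.2
```

Emit:
arm_command:
  series:
    - [[255, 0.3, 0.5, 0, 0, 0, 0], [255, 0.6, 0.8, 0, 0, 0, 0], [255, 0.6, 0.8, 0, 0, 0, 0], [255, 0.6, 0.8, 0, 0, 0, 0], [255, 0.6, 0.8, 0, 0, 0, 0]]

```text
t: 6.45
ee_pos: [0.5511, -0.2353, 0.2266]
tool_rot: [0.752, 0.659, -0.0, -0.001]
contact_force: [0.0, -1.0, -4.2]
gripper_width: 0.019
gripper_force: 59.5
```

Emit:
arm_command:
  series:
    - [[255, 0.6, 0.6, 0, 0, 0, -0.6], [255, 0.5, 0.5, 0, 0, 0, -0.7], [255, 0.3, 0.3, 0, 0, 0, -0.7], [255, 0, 0, 0, 0, 0, -0.7], [255, 0, 0, 0, 0, 0, -0.5]]

```text
t: 6.87
ee_pos: [0.5961, -0.1968, 0.2261]
tool_rot: [0.651, 0.759, -0.0, -0.002]
contact_force: [-0.8, -0.8, -4.8]
gripper_width: 0.0191
gripper_force: 59.6
```

```bash
python3 -c "
from h import *
go((.668,-.068,.230),8.5)"
```

```text
t 6.87 ee [ 0.5961 -0.1968  0.2261] j [-0.44  0.23  1.52  0.    1.39 -0.6 ] w 0.0191 gf 59.6 F [-0.8 -0.8 -4.8]
shift [ 3.88  3.02 -0.13] turn [-0.03 -0.02  0.05]
```

Emit:
arm_command:
  series:
    - [[255, 0.5, 0.5, 0, 0, 0, 0], [255, 0.8, 0.7, 0, 0, 0, 0], [255, 0.8, 0.7, 0, 0, 0, 0], [255, 0.7, 0.5, 0, 0, 0, 0], [255, 0.6, 0.4, 0, 0, 0, 0]]

```text
t: 7.28
ee_pos: [0.6644, -0.0829, 0.2262]
tool_rot: [0.653, 0.758, -0.0, -0.001]
contact_force: [-0.2, -0.5, -4.5]
gripper_width: 0.0194
gripper_force: 59.8
```

Emit:
arm_command:
  series:
    - [[255, 0.4, 0.2, 0, 0, 0, 0], [255, 0, 0, 0, 0, 0, 0], [255, 0, 0, 0, 0, 0, 0]]

```text
t: 7.53
ee_pos: [0.6678, -0.0717, 0.2269]
tool_rot: [0.652, 0.758, -0.001, -0.001]
contact_force: [-0.1, 0.1, -4.8]
gripper_width: 0.0193
gripper_force: 59.8
```

```bash
python3 -c "
from h import *
go((.668,-.068,.230),8.5)
ex=[]
for n in('scene','wrist','top'):
    im,d,K,T=grab(n); P=cloud(d,K,T).reshape(-1,3); np.savez(n+'1.npz',im=im,d=d,K=K,T=T)
    if n=='scene': cv2.imwrite('pics/s1.png',cv2.resize(im[170:345,300:500],(800,700-100),interpolation=cv2.INTER_CUBIC)[...,::-1])
    if n=='wrist': cv2.imwrite('pics/w2.png',im[...,::-1])
    q=P[(P[:,2]>.184)&(P[:,2]<.2)&(P[:,0]>.58)&(P[:,0]<.7)&(P[:,1]>-.01)&(P[:,1]<.285)]
    if len(q)<20: print(n,len(q)); continue
    vx,vy,x0,y0=cv2.fitLine((q[:,:2]).astype(np.float32),cv2.DIST_HUBER,0,.001,.001).ravel()
    u=np.array([vx,vy])*np.sign(vy); s=(q[:,:2]-[x0,y0])@u; e=np.array([x0,y0])+u*s.min()
    print(n,len(q),'yaw',np.degrees(np.arctan2(-u[0],u[1])).round(2),'end',e.round(4),'z',np.percentile(q[:,2],95).round(4))
    l=P[:,:2]-[.668,-.068]; q=P[(np.hypot(*l.T)<.075)&(P[:,2]>.055)&(P[:,2]<.085)]
    if len(q)>20: print(' ledge',len(q),cv2.minAreaRect((q[:,:2]*1000).astype(np.float32)),np.median(q[:,2]))
"
```

```text
t 7.53 ee [ 0.6678 -0.0717  0.2269] j [-0.22  0.34  1.4  -0.    1.41 -0.37] w 0.0193 gf 59.8 F [-0.1  0.1 -4.8]
shift [ 0.12  0.02 -0.1 ] turn [-0.03 -0.    0.01]
scene 616 yaw 8.64 end [0.6572 0.0221] z 0.1967
 ledge 342 ((669.287841796875, -72.42030334472656), (70.4615249633789, 90.0563735961914), 8.650104522705078) 0.06603985467019735
wrist 1784 yaw 9.1 end [0.6549 0.0193] z 0.1924
 ledge 2596 ((668.272216796875, -72.72774505615234), (69.87619018554688, 85.07201385498047), 9.091583251953125) 0.06388443151134168
top 379 yaw 8.59 end [0.6531 0.0209] z 0.1941
 ledge 159 ((667.3303833007812, -75.11994934082031), (70.7548599243164, 89.5879135131836), 7.881257057189941) 0.06370033396972241
```

View pics/s1.png

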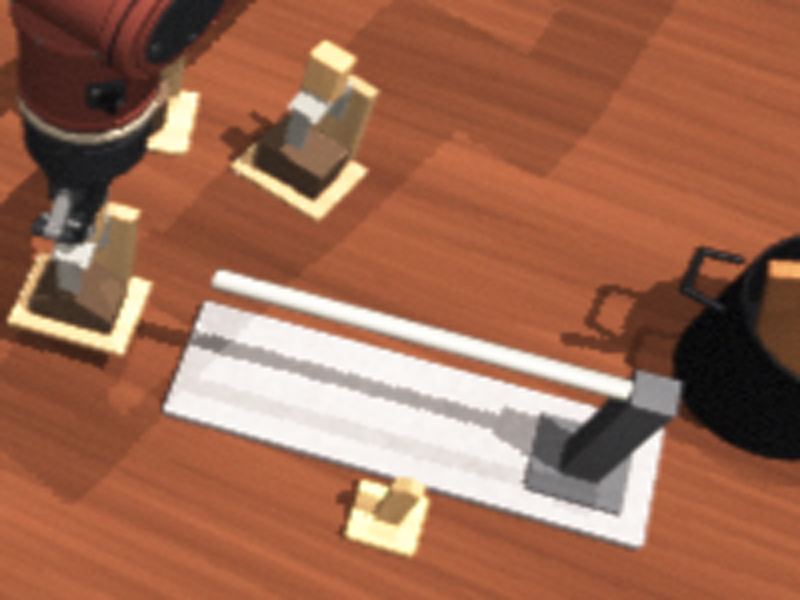

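View pics/w2.png

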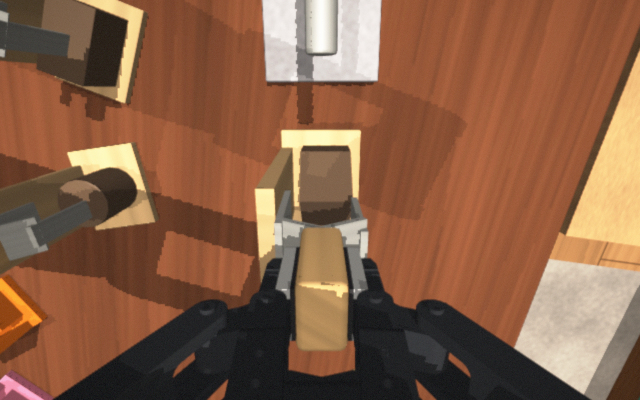

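The scene crop shows the carrier lined up short of the rail's free end (rail from (215,280) to the post at (640,385)). In the wrist view the rail end at (320,50) is centred over the hook at (322,215). I'll insert it along the rail.

Emit:
arm_command:
  series:
    - [[255, 0.3, 0.03, 0, 0, 0, 0], [255, 0.6, 0, 0, 0, 0, 0], [255, 0.6, 0, 0, 0, 0, 0], [255, 0.6, 0, 0, 0, 0, 0], [255, 0.6, 0, 0, 0, 0, 0]]

```text
t: 8.1
ee_pos: [0.657, 0.0083, 0.2284]
tool_rot: [0.654, 0.757, 0.0, -0.0]
contact_force: [0.5, 0.2, -4.7]
gripper_width: 0.0194
gripper_force: 59.8
```

Emit:
arm_command:
  series:
    - [[255, 0.6, 0, 0, 0, 0, 0], [255, 0.6, 0, 0, 0, 0, 0], [255, 0.6, 0, 0, 0, 0, 0], [255, 0.6, 0, 0, 0, 0, 0], [255, 0.6, 0, 0, 0, 0, 0]]

```text
t: 8.52
ee_pos: [0.6437, 0.0976, 0.2285]
tool_rot: [0.653, 0.757, 0.0, 0.0]
contact_force: [-0.3, -0.4, -5.2]
gripper_width: 0.0191
gripper_force: 59.8
```

Emit:
arm_command:
  series:
    - [[255, 0.5, 0, 0, 0, 0, 0], [255, 0.3, 0, 0, 0, 0, 0], [255, 0, 0, 0, 0, 0, 0]]

```text
t: 8.77
ee_pos: [0.6401, 0.1226, 0.2284]
tool_rot: [0.652, 0.758, 0.0, -0.0]
contact_force: [0.2, 0.9, -3.9]
gripper_width: 0.0191
gripper_force: 59.8
```

```bash
cat > chk.py <<'E'
from h import *
import sys
go((.6297,.1891,.2163),8.6)
u=np.array([-.149,.989]); u/=np.linalg.norm(u); w=np.array([u[1],-u[0]])
for n in('scene','top'):
    im,d,K,T=grab(n); P=cloud(d,K,T).reshape(-1,3)
    e=np.array([.6572,.0221]) if n=='scene' else np.array([.6531,.0209])
    A=(P[:,:2]-e)@u; X=(P[:,:2]-e)@w
    k=(A>-.02)&(A<.25)&(abs(X)<.06)&(P[:,2]>.038)&(P[:,2]<.068); q=np.c_[X,A][k]
    print(n,k.sum(),'ledge in rail frame (x,y)',cv2.minAreaRect((q*1000).astype(np.float32)),'z95',np.percentile(P[k,2],[50,80]).round(4))
    k=(A>.1)&(A<.25)&(X>.07)&(X<.11)&(P[:,2]>.095)&(P[:,2]<.12); print(' marker',k.sum(),X[k].mean().round(4),A[k].mean().round(4))
    if len(sys.argv)>1 and n=='scene': cv2.imwrite('pics/'+sys.argv[1],cv2.resize(im[170:345,300:500],(800,600),interpolation=cv2.INTER_CUBIC)[...,::-1])
E
python3 chk.py
```

```text
t 8.77 ee [0.6401 0.1226 0.2284] j [ 0.07  0.29  1.45  0.    1.4  -0.08] w 0.0191 gf 59.8 F [ 0.2  0.9 -3.9]
shift [ 2.24 -0.01  0.41] turn [ 0.   -0.01 -0.01]
scene 156 ledge in rail frame (x,y) ((-0.9165687561035156, 100.94627380371094), (70.50544738769531, 89.8401870727539), 0.23948895931243896) z95 [0.0661 0.0672]
 marker 44 0.0886 0.1701
top 105 ledge in rail frame (x,y) ((-6.17523193359375, 97.75144958496094), (88.79322052001953, 54.010467529296875), 89.9522933959961) z95 [0.0637 0.0658]
 marker 0 nan nanchk.py:11: RuntimeWarning: Mean of empty slice.
  k=(A>.1)&(A<.25)&(X>.07)&(X<.11)&(P[:,2]>.095)&(P[:,2]<.12); print(' marker',k.sum(),X[k].mean().round(4),A[k].mean().round(4))
  ret = ret.dtype.type(ret / rcount)
```

Emit:
arm_command:
  series:
    - [[255, 0.4, 0, 0, 0, 0, 0], [255, 0.6, 0, 0, 0, 0, 0], [255, 0.6, 0, 0, 0, 0, 0], [255, 0.5, 0, 0, 0, 0, 0], [255, 0.2, 0, 0, 0, 0, 0]]

```text
t: 9.28
ee_pos: [0.63, 0.1908, 0.2283]
tool_rot: [0.653, 0.758, 0.0, -0.0]
contact_force: [-0.2, -0.1, -5.1]
gripper_width: 0.0193
gripper_force: 59.8
```

Emit:
arm_command:
  series:
    - [[255, 0, 0, 0, 0, 0, 0], [255, 0, 0, 0.1, 0, 0, 0], [255, 0, 0, 0.1, 0, 0, 0], [255, 0, 0, 0.1, 0, 0, 0], [255, 0, 0, 0, 0, 0, 0]]

```text
t: 9.7
ee_pos: [0.63, 0.188, 0.218]
tool_rot: [0.653, 0.757, -0.001, -0.001]
contact_force: [-0.6, -0.1, -5.2]
gripper_width: 0.0193
gripper_force: 59.7
```

```bash
python3 chk.py s2.png 2>/dev/null
```

```text
t 9.7 ee [0.63  0.188 0.218] j [ 0.17  0.31  1.45 -0.    1.39  0.02] w 0.0193 gf 59.7 F [-0.6 -0.1 -5.2]
shift [ 0.04 -0.    0.06] turn [-0.02  0.   -0.04]
scene 341 ledge in rail frame (x,y) ((-0.5233879089355469, 166.29135131835938), (90.5739974975586, 70.68009948730469), 89.21014404296875) z95 [0.0575 0.0597]
 marker 44 0.089 0.1704
top 151 ledge in rail frame (x,y) ((-4.401458740234375, 165.2398681640625), (58.49851608276367, 89.17251586914062), 0.26405811309814453) z95 [0.0555 0.0595]
 marker 30 0.0901 0.1692
```

View pics/s2.png

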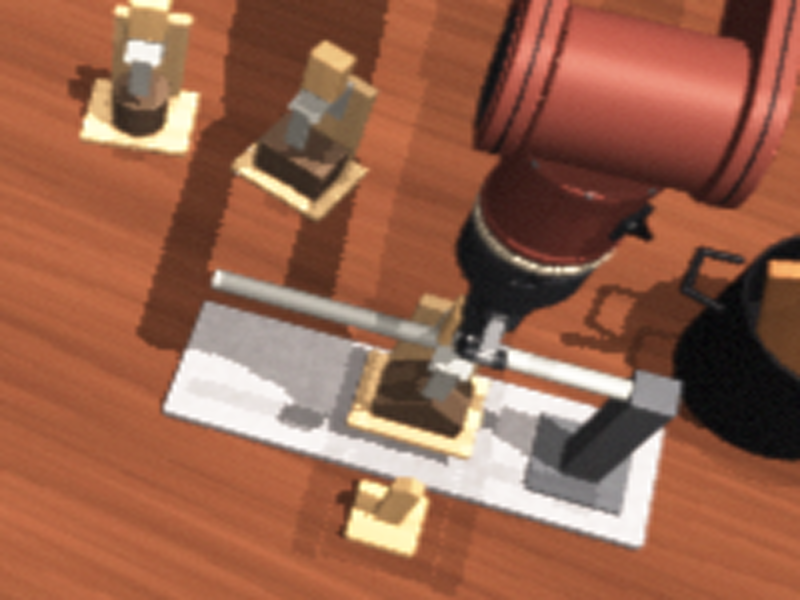

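The crop shows the carrier on the rail above the base board, about level with the marker at (400,500). I'll add 3 mm along the rail, then lower it until the rail takes the load.

Emit:
arm_command:
  series:
    - [[255, 0.1, 0, 0, 0, 0, 0], [255, 0, 0, 0.05, 0, 0, 0], [255, 0, 0, 0, 0, 0, 0], [255, 0, 0, 0, 0, 0, 0]]

```text
t: 10.13
ee_pos: [0.6299, 0.192, 0.2178]
tool_rot: [0.653, 0.757, -0.0, 0.0]
contact_force: [0.2, -0.5, -3.9]
gripper_width: 0.0192
gripper_force: 59.8
```

Emit:
arm_command:
  series:
    - [[255, 0, 0, 0.03, 0, 0, 0], [255, 0, 0, 0, 0, 0, 0], [255, 0, 0, 0, 0, 0, 0]]

```text
t: 10.38
ee_pos: [0.63, 0.192, 0.2177]
tool_rot: [0.653, 0.757, 0.0, 0.0]
contact_force: [-1.8, -0.5, -0.4]
gripper_width: 0.0196
gripper_force: 60.5
```

Emit:
arm_command:
  series:
    - [[255, 0, 0, 0.02, 0, 0, 0], [255, 0, 0, 0, 0, 0, 0], [190, 0, 0, 0, 0, 0, 0], [140, 0, 0, 0, 0, 0, 0], [100, 0, 0, 0, 0, 0, 0]]

```text
t: 10.8
ee_pos: [0.6304, 0.1919, 0.2163]
tool_rot: [0.653, 0.757, 0.0, 0.0]
contact_force: [-0.2, 0.6, 0.6]
gripper_width: 0.045
gripper_force: 0.0
```

Emit:
arm_command:
  series:
    - [[50, 0, 0, 0, 0, 0, 0], [0, 0, 0, 0, 0, 0, 0], [0, 0, 0, 0, 0, 0, 0], [0, 0, 0, 0, 0, 0, 0]]

```text
t: 11.13
ee_pos: [0.63, 0.1919, 0.2162]
tool_rot: [0.653, 0.757, -0.0, -0.0]
contact_force: [-0.3, 0.7, -0.1]
gripper_width: 0.0855
gripper_force: 0.0
```

```bash
python3 chk.py 2>/dev/null
```

```text
t 11.13 ee [0.63   0.1919 0.2162] j [ 0.18  0.31  1.45 -0.    1.38  0.03] w 0.0855 gf 0.0 F [-0.3  0.7 -0.1]
shift [-0.09 -0.02 -0.  ] turn [-0.    0.   -0.03]
scene 316 ledge in rail frame (x,y) ((-4.395063400268555, 170.0078887939453), (91.19205474853516, 71.27498626708984), 87.32318878173828) z95 [0.0568 0.0588]
 marker 45 0.0888 0.1704
top 157 ledge in rail frame (x,y) ((-6.208362579345703, 169.61642456054688), (91.15789031982422, 59.23976135253906), 89.54220581054688) z95 [0.0543 0.0585]
 marker 27 0.0908 0.1697
```

Released at 170 mm along the rail, and the marker is at 170 mm. I'll rise straight up and check.

Emit:
arm_command:
  series:
    - [[0, 0, 0, -0.3, 0, 0, 0], [0, 0, 0, -0.5, 0, 0, 0], [0, 0, 0, -0.8, 0, 0, 0], [0, 0, 0, -0.8, 0, 0, 0], [0, 0, 0, -0.8, 0, 0, 0]]

```text
t: 11.65
ee_pos: [0.6298, 0.1919, 0.314]
tool_rot: [0.653, 0.757, 0.0, 0.0]
contact_force: [1.4, -0.3, 1.3]
gripper_width: 0.0851
gripper_force: 0.0
```

Emit:
arm_command:
  series:
    - [[0, 0, 0, -0.8, 0, 0, 0], [0, -0.8, 0, -0.8, 0, 0, 0], [0, -0.8, -0.8, 0, 0, 0, 0], [0, -0.8, -0.8, 0, 0, 0, 0], [0, -0.8, -0.8, 0, 0, 0, 0]]

```text
t: 12.07
ee_pos: [0.5724, 0.0855, 0.3615]
tool_rot: [0.653, 0.758, 0.0, 0.001]
contact_force: [-0.0, -0.7, 0.0]
gripper_width: 0.0851
gripper_force: 0.0
```

Emit:
arm_command:
  series:
    - [[0, -0.8, -0.8, 0, 0, 0, 0], [0, 0, 0, 0, 0, 0, 0], [0, 0, 0, 0, 0, 0, 0], [0, 0, 0, 0, 0, 0, 0], [0, 0, 0, 0, 0, 0, 0]]

```text
t: 12.48
ee_pos: [0.5532, 0.0598, 0.3607]
tool_rot: [0.653, 0.758, 0.0, 0.0]
contact_force: [0.2, -0.3, 0.5]
gripper_width: 0.0853
gripper_force: 0.0
```

```bash
python3 chk.py s3.png 2>/dev/null; python3 chk.py 2>/dev/null
```

```text
t 12.48 ee [0.5532 0.0598 0.3607] j [-0.03  0.    1.52  0.    1.61 -0.18] w 0.0853 gf 0.0 F [ 0.2 -0.3  0.5]
shift [3.88 3.16 4.82] turn [ 0.01 -0.   -0.02]
scene 346 ledge in rail frame (x,y) ((-7.724052429199219, 170.37448120117188), (90.37223815917969, 71.53630065917969), 89.32942962646484) z95 [0.0566 0.0592]
 marker 46 0.0889 0.1703
top 16 ledge in rail frame (x,y) ((-36.98021697998047, 205.65943908691406), (25.46221160888672, 9.929519653320312), 63.9522705078125) z95 [0.0556 0.0596]
 marker 0 nan nan
t 12.58 ee [0.5531 0.06   0.3602] j [-0.03  0.    1.52  0.    1.61 -0.18] w 0.0852 gf 0.0 F [-0.2 -0.5  1.3]
shift [3.88 3.16 4.8 ] turn [-0.   -0.   -0.01]
scene 345 ledge in rail frame (x,y) ((-7.433917999267578, 170.37924194335938), (71.80974578857422, 90.01113891601562), 0.2516505718231201) z95 [0.0569 0.0597]
 marker 44 0.0889 0.1703
top 18 ledge in rail frame (x,y) ((-36.9014778137207, 205.51954650878906), (27.876083374023438, 9.58248233795166), 62.95967102050781) z95 [0.0562 0.062 ]
 marker 0 nan nan
```

View pics/s3.png

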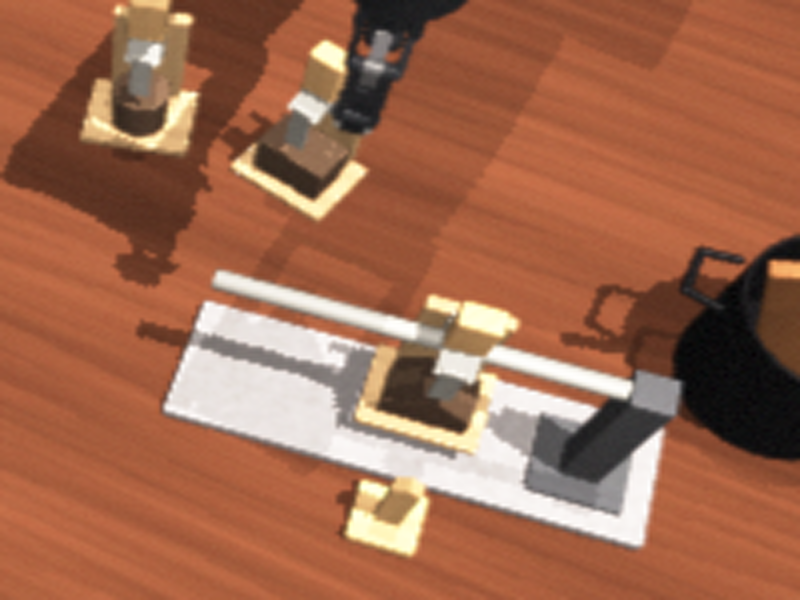

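The crop shows the carrier hanging alone at (440,380), level with the marker and tilted about 3°. The other two carriers have not moved and the gripper is clear, so I'll hand it in.

```bash
python3 -c "
from h import *
print(robot.finish_job())"
```

```text
the job is handed in; nothing more can be done
None
```

The house carrier hangs by itself on the rail at 170 mm from the free end, level with the marker and about 3° off upright; the other two carriers look undisturbed, and I handed the job in at about 12.6 s (no verdict came back).

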